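Load a battery cell in its tester and hold the bayonet test cap half-turned

TASK

Test the spare battery cell. Lay it in the tester's two saddles (either way round) and slide the tailstock up until the cell is held endwise between both contacts; then put the bayonet test cap into the socket so that it sits flush on the rim, turn it clockwise against its spring until its grip bar lines up with the half-way ridges, never on into the lock click, and finish while still gripping it and holding it there, because it springs back if let go. Leave the stapler, eraser and tape roll alone.

Things in the scene. Friction and masses are not known exactly. Their poses are not given: they have to be found in the camera images.
- tester: the cell tester: a grey plate 145 x 200 mm, top face 20 mm above the worktop, fixed to it. Origin under the plate's centre, z up. A round socket stands at x 0, y +50 mm of its frame, the cell cradle at x +8, y -55 mm, with the cell's axis along x
- socket (a point): centre of the socket's rim, 40 mm above the worktop; axes as the tester's. Socket: upright grey ring, 76 mm outside, mouth 49 mm in diameter, with two entry gaps 15 mm wide (out to 31.5 mm radius) at the tester's +x and -x, each with a round steel stud outside the ring. Under the 6 mm lip is a 14 mm high channel for the cap's lugs; from the gaps they turn only clockwise (from above)
- half_mark: half-way mark: two straight steel ridges on the plate outside the socket ring, opposite each other; origin at the centre of the socket's rim; its x axis runs through both ridges, 0.75 rad clockwise (seen from above) from the tester's x axis
- rotor (a joint): the sprung rotor in the socket that the cap's lugs push round, rad: 0 at rest, grows clockwise. The lugs meet it 0.14 rad from the entry gaps; it reads about 0.61 with the cap at the half-way ridges (0.75 rad from the gaps), 0.9 where the lugs touch the lock detent, about 1.4 when locked. The spring pushes back with 0.04 N m at 0, 0.065 N m half-way
- cradle (a point): centre of the cell when it is home: 34 mm above the worktop, cell axis along the tester's x. Two open V saddles, 6 mm thick along x, 19 mm on either side, carry the cell (32 mm free between them for fingers, floor 14 mm below the cell's axis). The fixed contact's face is 25 mm away towards the tester's +x
- tailstock (a joint): position of the sliding tailstock, m: grows as it moves along the tester's +x towards the cell. Its contact face is 43 mm minus this value from the cradle point, on the -x side, so that it closes on the 50 mm cell at about 0.018. Sliding friction about 1.5 N; it stays where it is left
- tail_knob (a point): centre of the upright knob on the tailstock: a cylinder 14 mm in diameter and 22 mm high, with this point at mid height, 59 mm above the worktop; free behind it (-x), for pushing or pinching
- cell_center (a point): centre of the battery cell, lying on its side: a cylinder 15 mm in diameter and 50 mm long, its axis along the y of this frame
- cap: black bayonet test cap, standing on its plug: plug 44 mm in diameter, 18.5 mm long, with two steel lugs along its +x and -x (9 mm wide, out to 29.5 mm radius, 4 to 10 mm above the foot), then a disc 66 mm in diameter, 5 mm thick, and a grip bar. Origin at the centre of the plug's foot, 18.5 mm below the rim when seated (disc on the rim). A half turn looks and works the same
- cap_grip (a point): centre of the cap's grip bar, 39.5 mm above the plug's foot: the bar is 52 mm long along the cap's x (in line with the lugs), 14 mm thick along y, and stands 32 mm high on the disc, from 23.5 to 55.5 mm above the foot. Seated, this point is 21 mm above the rim
- stapler: black desk stapler 142 x 32 x 59 mm, a bystander; origin under its centre
- eraser: eraser in a card sleeve 23 x 58 x 13 mm, a bystander; origin under its centre
- tape_roll: roll of masking tape 96 mm in diameter, 25 mm high, lying flat, a bystander; origin under its centre
Mind the look-alikes: they are no part of the job. Several things look just like the cap: the one meant starts farthest to the robot's right.

How it is judged:
On the way, in this order (a step that is already met when the one before it is completed fails the run):
1. the cell lies home in the cradle, held between the fixed contact and the tailstock (distance between cell_center and cradle below 0.004 m and angle between the y axis of cell_center and the x axis of tester, either way round below 0.1 rad and value of joint tailstock above 0.0165 m and contact force between the fingers and cell below 0.1 N), for 0.2 s.
2. the cap sits flush in the socket, lugs under the lip, and has begun to turn the rotor (distance between cap_grip and socket below 0.0245 m and value of joint rotor above 0.1 rad), for 0.05 s.
At the end, for the whole second after the job is handed in: Cell within 4 mm and 0.1 rad of its home, tailstock past 16.5 mm; cap on the rim (height 2.5 mm, sideways 5 mm, tilt 0.08 rad), its bar within 0.2 rad of the half-way ridges, rotor 0.35 to 0.85 rad, still, and gripped by the fingers with over 1 N (distance between cell_center and cradle below 0.004 m and angle between the y axis of cell_center and the x axis of tester, either way round below 0.1 rad and value of joint tailstock above 0.0165 m and horizontal distance between cap_grip and socket below 0.005 m and z of cap_grip in the frame of socket between 0.019 and 0.0235 m and angle between cap's own z axis and vertical below 0.08 rad and angle between the x axis of cap and the x axis of half_mark, either way round below 0.2 rad and value of joint rotor between 0.35 and 0.85 rad and contact force between the fingers and cap above 1 N and angular speed of cap below 0.2 rad/s); the arm keeps its last pose, push and grip.
It fails at once if the cap was turned on into the lock click (value of joint rotor above 1 rad).
It fails at once if the stapler, eraser or tape roll was moved by more than 20 mm (distance of any of stapler, eraser, tape_roll from where it was at the start of the episode above 0.02 m).
It also fails if it takes over 67 s, if anything falls off the work surface, if the arm or the gripper's body presses on something with over 40 N, if the wrist force passes 120 N, or if a joint passes its speed limit or range.

ROBOT

A 6-joint arm with a two-finger parallel gripper is mounted at the origin on a cart in front of the work surface, level with it; the furniture and walls round the work are solid. World frame = base frame: x ahead of the robot, y to its left, z up, the work surface at z = 0. Lengths are in m, angles in rad, forces in N, time in s.
With the tool pointing down it reaches from about 0.35 to 0.775 m from the base axis. Payload 5.5 kg.
Tool frame: the origin (TCP) lies midway between the tips of the shut fingers; the grasp point (between the pads) lies grasp_offset behind it (grasp_offset is the distance from the TCP to the grasp point, in m); z points along the fingers, y is the line along which they close (so a half turn about z gives the same grasp; the last joint's range is limited). The gripper opens to 85 mm and grips with 20 to 120 N. Pads are 22 mm wide; open, the fingers measure 114 mm over their backs; the gripper's body (76 mm by 85 mm) begins 54 mm behind the grasp point. The pads swing forward as they close: fully open they stand 13 mm farther back than shut.
Start: joints at [1.04, 0.313, 0.046, 1.304, 0, 1.431], TCP at [0.219, 0.532, 0.231] pointing down, gripper open.
Joint ranges: [-2.76, 2.76], [-0.86, 1.69], [-1.03, 1.26], [-2.2, 2.34], [-1.47, 1.5], [-3.14, 3.14]. Speed limits (rad/s): [2.57, 2.57, 3.14, 3.14, 3.14, 3.14].

INTERFACE

Orientations are given as a unit quaternion [w, x, y, z].
In Python, from workcell import * gives the robot as it stands.
- The arm moves only by the tool step_arm, never from a script. Its argument "deltas" is a list of rows, each a list of 7 numbers: the shift along the world's x, y, z in mm, then the turn, a rotation vector about the world's x, y, z in degrees, then the gripper's target within -1 to 1 (fully open at 1, half-way at 0, shut at -1). A call has 1 to 5 rows; each row shifts and turns the commanded pose from where the row before left it; what a row does not reach is not made up. A row lasts 1/10 s, in which the tool goes at most 50 mm and 8.59 degrees, less where a joint would pass 70% of its speed; a pose out of reach is approached as far as the arm can. A call is refused whole if a number of a shift passes 50 or a number of a turn 8.59, either way. A call with a gripper value outside its range is refused whole. The fingers move at their own pace and stop on an object; "newtons" is the grip in N (left out, the last holds). Time passes only in rows, so rows that do not move let the fingers close. It gives the time, the measured TCP pose, the force, the opening and the grip force at its end, in the units of the state.
- get_state(): the state, without advancing time (a new reading comes with each control period).
- read_camera(name): name is "side" or "top" or "wrist"; returns a dict with "image" (480x640x3 uint8, red, green, blue), "z_map" (480x640 float32, m along the optical axis (not along the pixel's ray), 0 where there is no reading), "K" (3x3 intrinsics, pixels), "world_from_camera" (4x4, takes a point from camera to world coordinates). Camera axes: x right, y down, z forward; pixel columns grow to the right and rows downward; lengths in m; the calibration is good to about 2 mm. A picture is of the moment at which its call begins.
- hand_in(): hands the job in; it is judged then, once.
The state is a dict: "clock": time; "joint_pos": joint angles; "qvel": joint speeds; "tau": joint torques, N m; "tcp_pos": TCP position; "orientation": TCP orientation; "wrist_force": force on the tool from outside, world axes, zero at the start; "ft_torque": the same for the moment, N m; "finger_gap": finger opening in m; "grip_force": force on a finger pad.
Only numpy, scipy, OpenCV 4.12 (cv2) and the standard library are available. Lean on these libraries where they do the work, as an engineer would, in place of code of your own. Each camera call takes 0.05 s, during which the arm holds its last target. There are 200 camera calls.

## Working session

There is one attempt and no reset: what is moved stays moved. The work goes in short steps, Python scripts to look and compute and a tool call to move; the robot and the scene stay as the last step left them, time stands still between calls to the robot, and variables do not carry over. Pictures are saved under pics/ and viewed, at most 10 in all, crops included, and the job is handed in when it is done.

Besides the shell and the picture viewer there is one more tool, called after "Emit:" as name([rows], argument=value, ...), one row to a line, values as JSON. step_arm: Moves the arm, as the interface text tells. Its arguments: {"type":"object","properties":{"deltas":{"type":"array","items":{"type":"array","items":{"type":"number"}}},"newtons":{"type":"number"}},"required":["deltas"]}

```bash
mkdir -p pics; cat > h.py <<'E'
from workcell import *
import numpy as np, cv2
def snap(n,f):
    c=read_camera(n); np.savez('/tmp/'+f,**c); cv2.imwrite(f'pics/{f}.png',c['image'][:,:,::-1]); return c
def load(f): return dict(np.load('/tmp/'+f+'.npz'))
def pix(c,u,v,z=None):
    "world point of pixel: from depth, or on the plane at height z"
    K=c['K'];T=c['world_from_camera'];r=np.array([(u-K[0,2])/K[0,0],(v-K[1,2])/K[1,1],1])
    if z is None: d=c['z_map'][int(v),int(u)]
    else: d=(z-T[2,3])/(T[:3,:3]@r)[2]
    return T[:3,:3]@(r*d)+T[:3,3]
E
python3 - <<'E'
from h import *
snap('top','top1');snap('side','side1')
s=get_state();print(s); import workcell; print(getattr(workcell,'grasp_offset',None))
E
```

```text
{'clock': 0.1, 'joint_pos': array([ 1.04037638e+00,  3.13957388e-01,  4.51125778e-02,  1.30360863e+00,
       -7.14528150e-07,  1.43122182e+00]), 'qvel': array([-0.00061148, -0.00239064,  0.00337135,  0.00027797,  0.00014175,
        0.00201806]), 'tau': array([ 1.94031629e-03, -4.81724489e+01,  2.99244529e+01,  1.27174592e-02,
       -1.26701880e-04,  1.49848240e-06]), 'tcp_pos': array([0.218824  , 0.53124832, 0.23048796]), 'orientation': array([-2.72064522e-04,  1.94181159e-01,  9.80965336e-01, -7.82616260e-04]), 'wrist_force': array([-0.71059626,  0.18565573, -0.86270397]), 'ft_torque': array([-0.04151097, -0.02785521,  0.02081274]), 'grip_force': 0.0, 'finger_gap': 0.08536638792322489}
0.0187
```

View pics/top1.png

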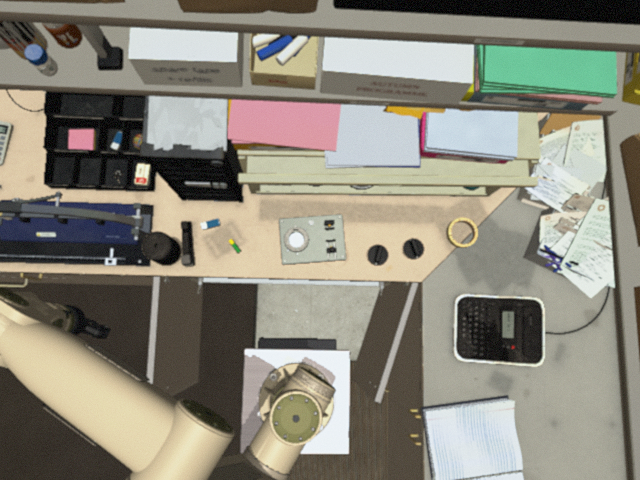

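The top view shows the tester near (312,239), two caps at (377,255) and (413,248), tape at (462,233), and the cell (green/yellow) near (234,245). I'll enlarge it.

```bash
python3 - <<'E'
from h import *
c=load('top1');im=c['image'][:,:,::-1]
a=im[205:275,270:430];cv2.imwrite('pics/c1.png',cv2.resize(a,None,fx=5,fy=5,interpolation=cv2.INTER_CUBIC))
for u,v in [(312,239),(377,255),(413,248),(462,223),(234,245),(210,224),(187,243),(160,248)]: print(u,v,pix(c,u,v).round(3),pix(c,u,v,0.02).round(3))
print(c['world_from_camera'],c['K'])
E
```

```text
312 239 [ 0.489 -0.035  0.014] [ 0.488 -0.035  0.02 ]
377 255 [ 0.438 -0.233  0.059] [ 0.444 -0.239  0.02 ]
413 248 [ 0.466 -0.348  0.039] [ 0.469 -0.352  0.02 ]
462 223 [ 0.56  -0.518 -0.005] [ 0.554 -0.51   0.02 ]
234 245 [0.462 0.204 0.017] [0.462 0.203 0.02 ]
210 224 [0.526 0.281 0.013] [0.525 0.28  0.02 ]
187 243 [0.46  0.341 0.042] [0.464 0.346 0.02 ]
160 248 [0.431 0.398 0.125] [0.446 0.426 0.02 ]
[[ 0.02093372 -0.98547485  0.16852623  0.21373319]
 [-0.99797007 -0.0307374  -0.05577596  0.00235715]
 [ 0.06014586 -0.16701653 -0.98411786  1.62651354]
 [ 0.          0.          0.          1.        ]] [[525.05435345   0.         329.18755422]
 [  0.         525.05435345 239.24772422]
 [  0.           0.           1.        ]]
```

View pics/c1.png

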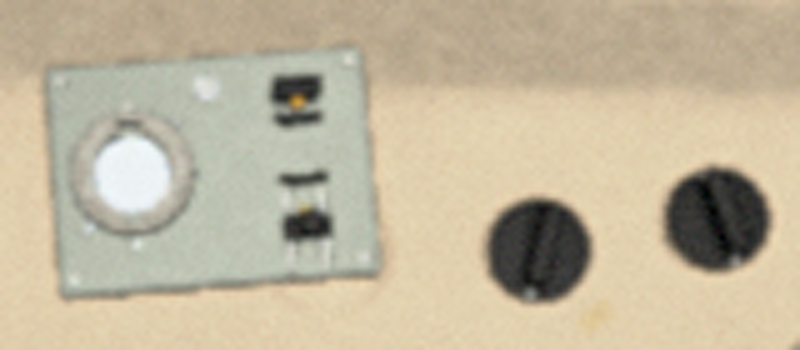

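View pics/side1.png

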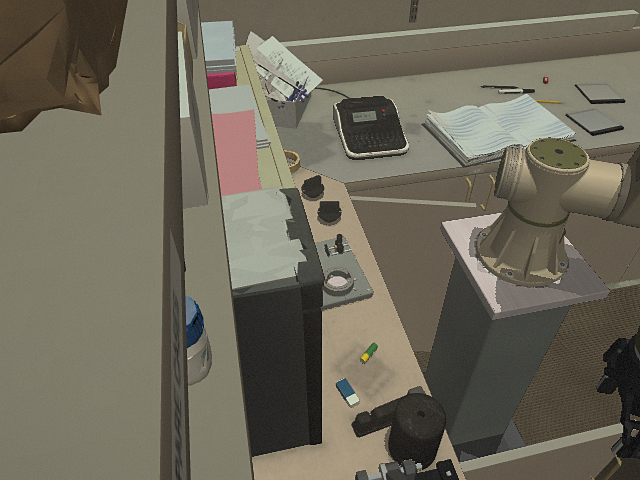

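The top crop shows the tester with +x facing up (fixed contact on the far side), the socket at (132,172), the cradle near (300,140) and the knob at (303,222). The target cap is the right one, at (715,218). In the side view the cell is at (369,352). Next I go above the cell.

Emit:
step_arm([
  [22, -40, 0, 0, 0, 0, 1],
  [27, -37, 0, 0, 0, 0, 1],
  [27, -37, 0, 0, 0, 0, 1],
  [27, -37, 0, 0, 0, 0, 1],
  [27, -37, 0, 0, 0, 0, 1],
])

```text
clock: 0.6
tcp_pos: [0.3495, 0.3421, 0.231]
orientation: [-0.0, 0.194, 0.981, -0.0]
wrist_force: [-0.0, 1.3, 0.1]
finger_gap: 0.0854
grip_force: 0.0
```

Emit:
step_arm([
  [27, -37, 0, 0, 0, 0, 1],
  [27, -37, 0, 0, 0, 0, 1],
  [27, -37, 0, 0, 0, 0, 1],
  [20, -28, 0, 0, 0, 0, 1],
  [0, 0, 0, 0, 0, 0, 1],
])

```text
clock: 1.1
tcp_pos: [0.4522, 0.2015, 0.2308]
orientation: [0.0, 0.197, 0.98, -0.0]
wrist_force: [-0.6, 0.4, -0.8]
finger_gap: 0.0852
grip_force: 0.0
```

```bash
python3 - <<'E'
from h import *
c=snap('wrist','w1');s=get_state();print(s['clock'],s['tcp_pos'],s['orientation']);print(c['world_from_camera'].round(3))
E
```

```text
1.15 [0.4508626  0.20296993 0.23078624] [-4.44489675e-04  1.96216429e-01  9.80560502e-01 -1.35133639e-04]
[[ 0.386  0.873  0.299  0.375]
 [ 0.923 -0.365 -0.126  0.232]
 [-0.001  0.325 -0.946  0.373]
 [ 0.     0.     0.     1.   ]]
```

View pics/w1.png

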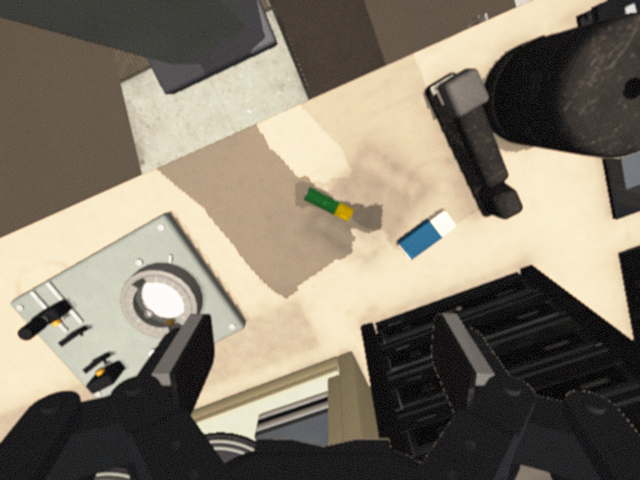

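The wrist view shows the cell from (306,195) to (353,213), with the tester at lower left and its socket at (162,300). I'll measure the cell by colour and depth.

```bash
python3 - <<'E'
from h import *
c=load('w1');hsv=cv2.cvtColor(c['image'],cv2.COLOR_RGB2HSV)
m=np.zeros((480,640),bool);m[175:230,290:370]=1
m&=(hsv[...,1]>150)&(hsv[...,2]>60)
v,u=np.nonzero(m);P=np.array([pix(c,a,b) for a,b in zip(u,v)])
print(len(P),cv2.minAreaRect(np.c_[u,v].astype(np.float32)),np.percentile(P[:,2],[2,25,50,75,98]))
Q=np.array([pix(c,a,b,.0095)[:2] for a,b in zip(u,v)]).astype(np.float32)*1000
r=cv2.minAreaRect(Q);print(r); b=cv2.boxPoints(r);print(b)
print(pix(c,400,150),pix(c,300,240))
# tester corners at z=.02
for uv in [(168,213),(245,325),(12,302)]:print(pix(c,*uv,.02))
for uv in [(162,300)]:print(pix(c,*uv,.04))
E
```

```text
566 ((329.300048828125, 204.4000244140625), (48.29906463623047, 13.86362075805664), 26.56505012512207) [0.00742656 0.01257342 0.01373353 0.01438789 0.01550246]
((460.9521179199219, 203.03192138671875), (47.322654724121094, 13.828139305114746), 40.05944061279297)
[[438.39252 193.0958 ]
 [447.29205 182.51205]
 [483.51172 212.96805]
 [474.61218 223.55179]]
[0.43971716 0.28435339 0.00074364] [0.48574535 0.16030181 0.00153533]
[0.40694424 0.0589832  0.02      ]
[0.54476599 0.07206441 0.02      ]
[ 0.42769188 -0.13775206  0.02      ]
[0.47911069 0.01913722 0.04      ]
```

Emit:
step_arm([
  [2, 0, -20, 0, 0, 7.8, 0.1],
  [2, 0, -20, 0, 0, 7.8, 0.1],
  [2, 0, -20, 0, 0, 7.8, 0.1],
  [2, 0, -20, 0, 0, 7.8, 0.1],
  [2, 0, -20, 0, 0, 7.8, 0.1],
])

```text
clock: 1.65
tcp_pos: [0.459, 0.2058, 0.1304]
orientation: [-0.0, -0.148, 0.989, 0.0]
wrist_force: [0.8, -0.5, 0.3]
finger_gap: 0.0474
grip_force: 0.0
```

Emit:
step_arm([
  [0, 0, -20, 0, 0, 7.8, 0.1],
  [0, 0, -15, 0, 0, 7.8, 0.1],
  [0, 0, -10, 0, 0, 8.0, 0.1],
  [0, 0, 0, 0, 0, 0, 0.1],
  [0, 0, 0, 0, 0, 0, 0.1],
])

```text
clock: 2.15
tcp_pos: [0.4594, 0.2054, 0.0864]
orientation: [-0.0, -0.343, 0.939, 0.0]
wrist_force: [-0.0, 0.5, 0.1]
finger_gap: 0.0472
grip_force: 0.0
```

```bash
python3 - <<'E'
from h import *
c=snap('wrist','w2');s=get_state();print(s['clock'],s['tcp_pos'],s['orientation'],s['finger_gap'],s['joint_pos'])
hsv=cv2.cvtColor(c['image'],cv2.COLOR_RGB2HSV)
m=((hsv[...,1]>150)&(hsv[...,2]>60)&(hsv[...,0]>20)&(hsv[...,0]<80)).astype(np.uint8)
n,l,st,ce=cv2.connectedComponentsWithStats(m)
print(st[st[:,4]>100])
m=cv2.morphologyEx(m,cv2.MORPH_OPEN,np.ones((3,3)))
v,u=np.nonzero(m)
Q=np.array([pix(c,a,b,.012)[:2] for a,b in zip(u,v)]).astype(np.float32)*1000
print(cv2.minAreaRect(Q))
E
```

```text
2.2 [0.45993654 0.2054179  0.08683263] [ 2.30600118e-04 -3.42929367e-01  9.39361159e-01  9.83501105e-05] 0.04684196841400348 [ 2.60405890e-01  2.70374527e-01 -3.84551735e-01  9.15428322e-01
  2.37191689e-04 -4.39661274e-01]
[[     0      0    640    480 305714]
 [   308    215     22     75   1486]]
((461.44793701171875, 202.092041015625), (47.294403076171875, 13.068611145019531), 40.10490417480469)
```

View pics/w2.png

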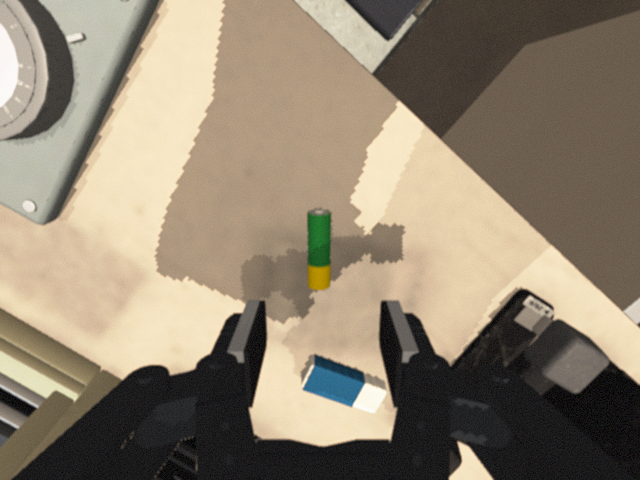

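The cell is vertical in the image between the fingers, (320,210) to (320,290), so the yaw is right. I'll descend with a small correction, then grip.

Emit:
step_arm([
  [1, -4, -25, 0, 0, 0, 0.1],
  [0, 0, -25, 0, 0, 0, 0.1],
  [0, 0, -22, 0, 0, 0, 0.0],
  [0, 0, -11, 0, 0, 0, 0.0],
  [0, 0, 0, 0, 0, 0, 0.0],
], newtons=30)

```text
clock: 2.7
tcp_pos: [0.4602, 0.2006, 0.0026]
orientation: [-0.001, -0.343, 0.939, 0.0]
wrist_force: [-0.0, -0.1, 0.4]
finger_gap: 0.0425
grip_force: 0.0
```

Emit:
step_arm([
  [0, 0, 0, 0, 0, 0, -1],
  [0, 0, 0, 0, 0, 0, -1],
  [0, 0, 0, 0, 0, 0, -1],
  [0, 0, 0, 0, 0, 0, -1],
])

```text
clock: 3.1
tcp_pos: [0.4622, 0.2011, 0.0046]
orientation: [0.001, -0.344, 0.939, -0.0]
wrist_force: [-0.6, 0.2, 6.0]
finger_gap: 0.013
grip_force: 30.3
```

Emit:
step_arm([
  [0, 0, 30, 0, 0, 0, -1],
  [0, 0, 40, 0, 0, 0, -1],
  [0, 0, 40, 0, 0, 0, -1],
  [3, -35, 0, 0, 0, -6, -1],
  [4, -42, 0, 0, 0, -6, -1],
])

```text
clock: 3.6
tcp_pos: [0.4695, 0.1241, 0.1155]
orientation: [0.002, -0.243, 0.97, -0.0]
wrist_force: [0.6, -1.3, -1.5]
finger_gap: 0.013
grip_force: 29.7
```

Emit:
step_arm([
  [4, -42, 0, 0, 0, -6, -1],
  [4, -42, 0, 0, 0, -6, -1],
  [4, -42, 0, 0, 0, -6, -1],
  [4, -42, 0, 0, 0, -4.2, -1],
  [4, -43, 0, 0, 0, 0, -1],
])

```text
clock: 4.1
tcp_pos: [0.488, -0.089, 0.1137]
orientation: [0.0, -0.052, 0.999, -0.0]
wrist_force: [1.5, 0.1, -0.0]
finger_gap: 0.0132
grip_force: 29.7
```

Emit:
step_arm([
  [0, 0, 0, 0, 0, 0, -1],
  [0, 0, 0, 0, 0, 0, -1],
])

```text
clock: 4.3
tcp_pos: [0.4879, -0.0882, 0.1134]
orientation: [-0.0, -0.051, 0.999, 0.0]
wrist_force: [-1.0, 1.2, -0.4]
finger_gap: 0.0129
grip_force: 29.7
```

```bash
python3 - <<'E'
from h import *
c=snap('wrist','w3');s=get_state();print(s['clock'],s['tcp_pos'],s['orientation'],s['finger_gap'],s['grip_force'],s['joint_pos'])
E
```

```text
4.35 [ 0.48764718 -0.08718172  0.11327194] [-2.56947218e-04 -5.19903725e-02  9.98647489e-01  3.56608169e-04] 0.013287379553134238 29.721304178237915 [-3.39398545e-01  2.31736772e-01 -3.64302946e-01  9.75503726e-01
  4.63228768e-04 -4.43426374e-01]
```

View pics/w3.png

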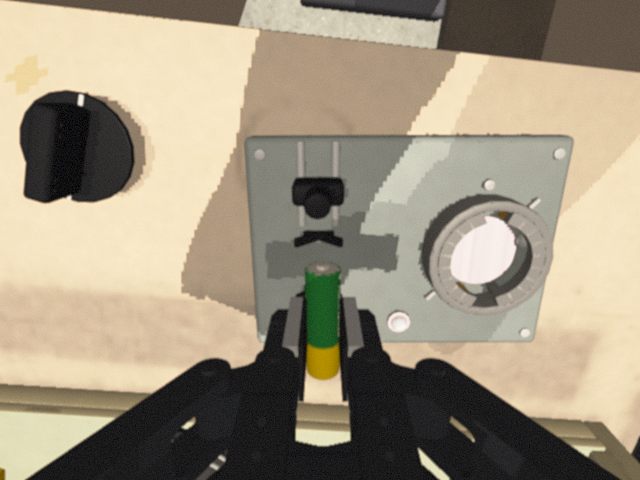

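The cell is well gripped and aligned in the image. The saddle is at (318,238), the knob at (317,205), and the plate corners are (247,136), (572,136), (535,341) and (259,341). The ridges are at (535,203) and (430,295).

```bash
python3 - <<'E'
from h import *
c=load('w3')
C=np.array([pix(c,*p,.02)[:2] for p in [(247,136),(572,136),(535,341),(259,341)]])*1000
M=np.array([[-72.5,-100],[-72.5,100],[72.5,100],[72.5,-100]])
A,_=cv2.estimateAffinePartial2D(M,C);print(C.round(1));print(A, np.degrees(np.arctan2(A[1,0],A[0,0])))
S=np.array([pix(c,*p,.02)[:2] for p in [(260,154),(560,154),(525,332),(262,337)]])*1000
print('screws',S.round(1),S.mean(0))
print('sep',np.linalg.norm(C[1]-C[0]),np.linalg.norm(C[2]-C[3]),np.linalg.norm(C[0]-C[3]),np.linalg.norm(C[1]-C[2]))
print('ridges',pix(c,535,203,.022),pix(c,430,295,.022))
print('depth pts plate',pix(c,400,200),pix(c,300,320 if 0 else 160),pix(c,540,250),'knob',pix(c,317,200),pix(c,317,205))
# socket rim: outer points
for p in [(429,262),(552,245),(488,197)]:print(p,pix(c,*p,.04))
print('cell end',pix(c,320,268),pix(c,322,310),pix(c,322,360))
R=np.deg2rad(5.95)
E
```

```text
[[ 425.9 -141.6]
 [ 406.1   50.7]
 [ 547.    68.6]
 [ 567.1 -127.6]]
[[ 9.71799035e-01 -1.03465034e-01  4.86522087e+02]
 [ 1.03465034e-01  9.71799035e-01 -3.74839697e+01]] 6.07724606029379
screws [[ 435.6 -133.4]
 [ 417.1   46.7]
 [ 540.4   59.5]
 [ 563.6 -125.6]] [489.19029012 -38.20372471]
sep 193.32921427909145 197.24205473254136 141.93086906356666 141.99708002903145
ridges [0.4478828  0.03906601 0.022     ] [ 0.51759112 -0.01380724  0.022     ]
depth pts plate [ 0.45497827 -0.04466237  0.02027247] [ 0.43607456 -0.10889454  0.02479941] [0.4722891  0.03915228 0.04065721] knob [ 0.44861644 -0.09690084  0.06976923] [ 0.45137341 -0.0966426   0.06886262]
(429, 262) [ 0.48698156 -0.02523647  0.04      ]
(552, 245) [0.4686452  0.04579938 0.04      ]
(488, 197) [0.44387167 0.00068417 0.04      ]
cell end [ 0.46383503 -0.09357474  0.11857734] [ 0.47926946 -0.0912079   0.12355979] [ 0.50224735 -0.08885516  0.12353017]
```

```bash
python3 - <<'E'
from h import *
c=load('w3');print(c['K'])
for p in [(318,186),(300,195),(340,195),(300,238),(318,240),(336,238),(300,234),(318,236),(336,234),(310,250),(303,298),(342,298)]:print(p,(pix(c,*p)*1000).round(1))
im=c['image'][130:350,230:430,::-1];cv2.imwrite('pics/c3.png',cv2.resize(im,(600,600*220//200)[:2],interpolation=cv2.INTER_CUBIC)[:600])
E
```

```text
[[384.34497944   0.         322.57595872]
 [  0.         384.34497944 238.06564107]
 [  0.           0.           1.        ]]
(318, 186) [445.3 -96.9  51.3]
(300, 195) [ 452.9 -106.4   43.8]
(340, 195) [450.8 -84.   42.9]
(300, 238) [ 481.4 -104.5   35. ]
(318, 240) [485.4 -93.3  23.9]
(336, 238) [479.2 -82.8  34.7]
(300, 234) [ 484.  -105.2   19.5]
(318, 236) [482.8 -93.5  23.6]
(336, 234) [481.7 -82.   19.3]
(310, 250) [494.4 -97.7  19.4]
(303, 298) [478.3 -99.  117. ]
(342, 298) [476.2 -83.5 117.9]
```

View pics/c3.png

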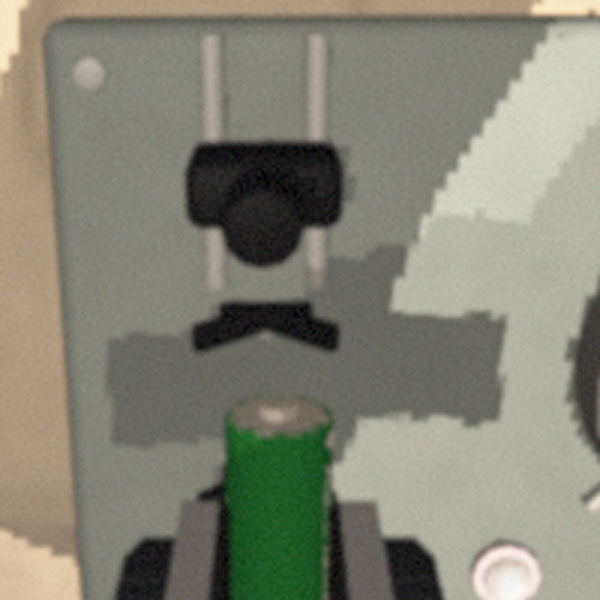

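The crop shows the V saddle at about (318,230), roughly 2.5 mm to −y of the cell line. The cradle target in TCP terms is about (0.4985, −0.0885). I'll lower the cell in.

Emit:
step_arm([
  [11, -1.5, -10, 0, 0, 0, -1],
  [0, 0, -25, 0, 0, 0, -1],
  [0, 0, -22, 0, 0, 0, -1],
  [0, 0, -13, 0, 0, 0, -1],
  [0, 0, 0, 0, 0, 0, -1],
])

```text
clock: 4.85
tcp_pos: [0.4977, -0.0868, 0.0408]
orientation: [-0.002, -0.054, 0.999, 0.001]
wrist_force: [-0.2, -0.7, -0.1]
finger_gap: 0.0131
grip_force: 29.7
```

Emit:
step_arm([
  [0, 0, -4, 0, 0, 0, -1],
  [0, 0, -4, 0, 0, 0, -1],
  [0, 0, -2, 0, 0, 0, -1],
  [0, 0, 0, 0, 0, 0, -1],
])

```text
clock: 5.25
tcp_pos: [0.4992, -0.0888, 0.0335]
orientation: [0.0, -0.052, 0.999, -0.0]
wrist_force: [0.5, 0.1, -0.4]
finger_gap: 0.0126
grip_force: 29.7
```

```bash
python3 - <<'E'
from h import *
c=snap('wrist','w4');s=get_state();print(s['clock'],s['tcp_pos'],s['wrist_force'],s['finger_gap'],s['grip_force'])
im=c['image'][120:420,170:470,::-1];cv2.imwrite('pics/c4.png',cv2.resize(im,(600,600),interpolation=cv2.INTER_CUBIC))
E
```

```text
5.3 [ 0.49927851 -0.08885909  0.03359211] [0.69639778 0.11281723 0.52442696] 0.012911409007316549 29.715988039970398
```

View pics/c4.png

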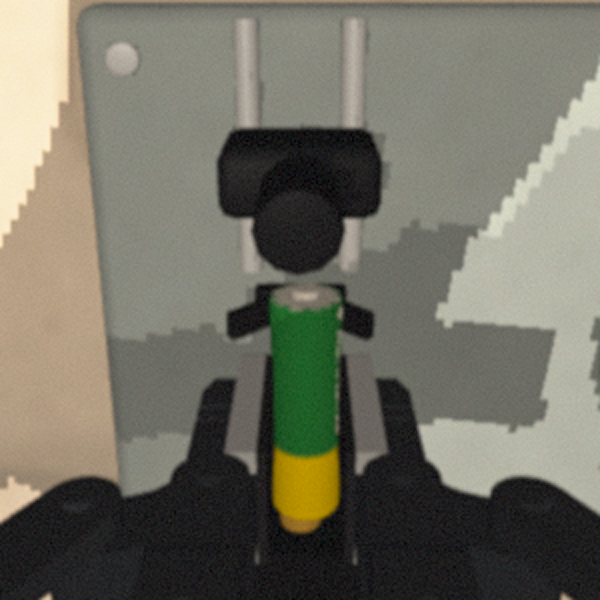

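The cell at column 305 lines up with the saddle, whose centre is about 301, roughly 1 mm off. I'll lower to contact.

Emit:
step_arm([
  [0, -0.7, -2, 0, 0, 0, -1],
  [0, 0, -1, 0, 0, 0, -1],
  [0, 0, 0, 0, 0, 0, -1],
])

```text
clock: 5.6
tcp_pos: [0.4995, -0.0899, 0.0312]
orientation: [0.001, -0.052, 0.999, -0.0]
wrist_force: [-1.4, 0.1, 6.2]
finger_gap: 0.0131
grip_force: 30.2
```

Emit:
step_arm([
  [0, 0, 0, 0, 0, 0, -0.3],
  [0, 0, 0, 0, 0, 0, -0.3],
  [0, 0, 25, 0, 0, 0, -0.3],
  [0, 0, 30, 0, 0, 0, -0.3],
  [-23, -2, 2, 0, 0, 0, -0.3],
])

```text
clock: 6.1
tcp_pos: [0.4808, -0.093, 0.0909]
orientation: [0.004, -0.053, 0.999, -0.002]
wrist_force: [0.9, 0.2, 0.1]
finger_gap: 0.0299
grip_force: 0.0
```

Emit:
step_arm([
  [-24, -2.5, 0, 0, 0, 0, -0.3],
  [0, 0, 0, 0, 0, 0, -0.3],
])

```text
clock: 6.3
tcp_pos: [0.449, -0.0935, 0.087]
orientation: [-0.001, -0.052, 0.999, 0.001]
wrist_force: [-0.1, -0.8, -0.1]
finger_gap: 0.0299
grip_force: 0.0
```

```bash
python3 - <<'E'
from h import *
c=snap('wrist','w5');s=get_state();print(s['clock'],s['tcp_pos'],s['wrist_force'],s['finger_gap'],s['grip_force'])
cv2.imwrite('pics/c5.png',c['image'][:,:,::-1])
E
```

```text
6.35 [ 0.4508181  -0.09386864  0.08724523] [-0.12157287  0.43845841  0.3279589 ] 0.02977727863811824 0.0
```

View pics/c5.png

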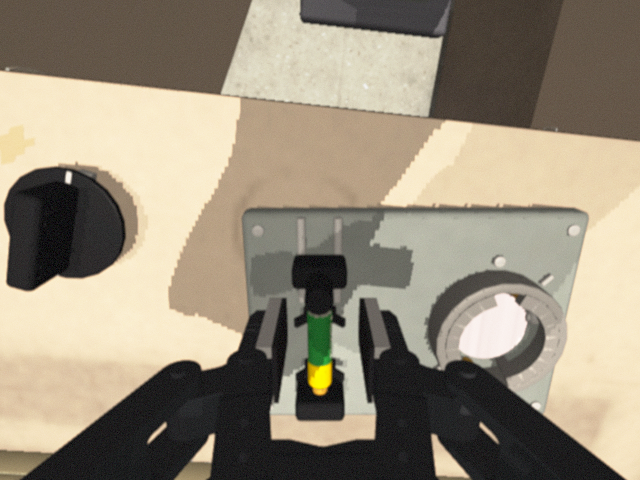

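The cell lies in the cradle at (319,350), with the knob top near (320,292). I'll use depth numerically for the knob and socket.

```bash
cat >> h.py <<'E'
def cloud(c):
    v,u=np.mgrid[0:480,0:640];d=c['z_map'];K=c['K'];T=c['world_from_camera']
    p=np.stack([(u-K[0,2])/K[0,0]*d,(v-K[1,2])/K[1,1]*d,d],-1);P=p@T[:3,:3].T+T[:3,3];P[d==0]=np.nan
    return P
def circ(Q):
    A=np.c_[2*Q,np.ones(len(Q))];s=np.linalg.lstsq(A,(Q**2).sum(1),rcond=None)[0]
    return s[:2],np.sqrt(s[2]+s[:2]@s[:2])
E
python3 - <<'E'
from h import *
for f in ['w3','w5']:
    c=load(f);P=cloud(c)
    m=(P[...,2]>.066)&(P[...,2]<.074)&(abs(P[...,0]-.452)<.02)&(abs(P[...,1]+.096)<.012)
    Q=P[m];print('knob',len(Q),Q.mean(0),Q.min(0),Q.max(0))
    m=(P[...,2]>.035)&(P[...,2]<.046)&(abs(P[...,0]-.482)<.05)&(abs(P[...,1]-.013)<.05)
    Q=P[m];print('ring',len(Q),Q.min(0),Q.max(0),(Q.min(0)+Q.max(0))/2, np.median(Q[:,2]))
    r,_=cv2.minEnclosingCircle((Q[:,:2]*1000).astype(np.float32)),0;print(r)
c=load('w5');P=cloud(c)
# cell points
hsv=cv2.cvtColor(c['image'],cv2.COLOR_RGB2HSV);m=(hsv[...,1]>150)&(hsv[...,2]>60)&(hsv[...,0]>20)&(hsv[...,0]<80)
m[:300]=0;Q=P[m];print('cell',Q.min(0),Q.max(0),Q.mean(0))
c=load('top1');P=cloud(c)
for lab,x,y in [('cap',.466,-.348)]:
    m=(np.hypot(P[...,0]-x,P[...,1]-y)<.06)&(P[...,2]>.015);Q=P[m];print(lab,cv2.minEnclosingCircle((Q[:,:2]*1000).astype(np.float32)),np.nanmax(Q[:,2]))
E
```

```text
knob 598 [ 0.45153365 -0.0968798   0.06979131] [ 0.44509204 -0.10370493  0.06624978] [ 0.45883246 -0.09009302  0.07208154]
ring 6711 [ 0.44498599 -0.02618391  0.0350045 ] [0.52027708 0.04937341 0.0422395 ] [0.48263153 0.01159475 0.038622  ] 0.03982211300350083
((483.1794738769531, 11.490732192993164), 38.2890739440918)
knob 673 [ 0.45095908 -0.09693357  0.06955503] [ 0.44484207 -0.10377138  0.06604211] [ 0.45917189 -0.09003884  0.07155499]
ring 6040 [ 0.44466822 -0.02617426  0.03500272] [0.51660612 0.04983686 0.0422177 ] [0.48063717 0.0118313  0.03861021] 0.03975623053100168
((482.71331787109375, 12.099096298217773), 38.58684539794922)
cell [nan nan nan] [nan nan nan] [nan nan nan]
cap ((467.397216796875, -352.1767883300781), 33.880279541015625) 0.06296266086012081
```

Emit:
step_arm([
  [0.5, 0, -17, 0, 0, 0, -0.3],
  [0, 0, -16, 0, 0, 0, -0.3],
  [0, 0, 0, 0, 0, 0, -1],
  [0, 0, 0, 0, 0, 0, -1],
  [0, 0, 0, 0, 0, 0, -1],
])

```text
clock: 6.85
tcp_pos: [0.452, -0.0946, 0.0531]
orientation: [-0.001, -0.052, 0.999, -0.0]
wrist_force: [1.4, -4.4, -17.1]
finger_gap: 0.0123
grip_force: 29.8
```

Emit:
step_arm([
  [4, 0.4, 0, 0, 0, 0, -1],
  [4, 0.4, 0, 0, 0, 0, -1],
  [4, 0.4, 0, 0, 0, 0, -1],
  [3, 0.3, 0, 0, 0, 0, -1],
  [0, 0, 0, 0, 0, 0, -1],
])

```text
clock: 7.35
tcp_pos: [0.465, -0.0932, 0.0531]
orientation: [-0.003, -0.052, 0.999, -0.001]
wrist_force: [-4.9, -6.6, -9.3]
finger_gap: 0.0125
grip_force: 30.6
```

Emit:
step_arm([
  [1, 0.1, 0, 0, 0, 0, -1],
  [1, 0.1, 0, 0, 0, 0, -1],
  [1, 0.1, 0, 0, 0, 0, -1],
  [0, 0, 0, 0, 0, 0, -1],
])

```text
clock: 7.75
tcp_pos: [0.4652, -0.0931, 0.053]
orientation: [-0.006, -0.052, 0.999, -0.001]
wrist_force: [-12.8, -8.8, -2.5]
finger_gap: 0.0127
grip_force: 31.1
```

Emit:
step_arm([
  [1, 0.1, 0, 0, 0, 0, -1],
  [1, 0.1, 0, 0, 0, 0, -1],
  [0, 0, 0, 0, 0, 0, -1],
])

```text
clock: 8.05
tcp_pos: [0.4654, -0.0931, 0.053]
orientation: [-0.008, -0.051, 0.999, -0.001]
wrist_force: [-17.1, -9.0, 2.5]
finger_gap: 0.0124
grip_force: 31.5
```

Emit:
step_arm([
  [0, 0, 0, 0, 0, 0, -0.3],
  [0, 0, 0, 0, 0, 0, -0.3],
  [-5, -1, 35, 0, 0, 0, -0.3],
  [-15, -2, 20, 0, 0, 0, -0.3],
  [0, 0, 0, 0, 0, 0, -0.3],
])

```text
clock: 8.55
tcp_pos: [0.4544, -0.0956, 0.1126]
orientation: [0.003, -0.052, 0.999, -0.001]
wrist_force: [-0.5, 0.8, -0.2]
finger_gap: 0.0296
grip_force: 0.0
```

```bash
python3 - <<'E'
from h import *
c=snap('wrist','w6');s=get_state();print(s['clock'],s['tcp_pos'],s['orientation'])
P=cloud(c)
m=(P[...,2]>.066)&(P[...,2]<.074)&(abs(P[...,0]-.465)<.03)&(abs(P[...,1]+.096)<.012)
Q=P[m];print('knob',len(Q),Q.mean(0),Q.min(0),Q.max(0))
hsv=cv2.cvtColor(c['image'],cv2.COLOR_RGB2HSV);m=(hsv[...,1]>150)&(hsv[...,2]>60)&(hsv[...,0]>18)&(hsv[...,0]<80)
v,u=np.nonzero(m&(P[...,2]>.03)&(abs(P[...,1]+.09)<.03));print(u.min(),u.max(),v.min(),v.max())
Q=np.array([pix(c,a,b,.039)[:2] for a,b in zip(u,v)]).astype(np.float32)*1000
print(cv2.minAreaRect(Q),cv2.boxPoints(cv2.minAreaRect(Q)))
cv2.imwrite('pics/c6.png',cv2.resize(c['image'][160:440,200:480,::-1],(600,600),interpolation=cv2.INTER_CUBIC))
E
```

```text
8.6 [ 0.45436616 -0.09544296  0.11127148] [ 2.35524268e-03 -5.24351465e-02  9.98621281e-01 -7.38290323e-04]
knob 504 [ 0.46394702 -0.09558519  0.06961345] [ 0.45767639 -0.10230101  0.06605983] [ 0.4713753  -0.08862588  0.07196819]
313 335 298 360
((508.01556396484375, -90.96914672851562), (46.380802154541016, 14.442506790161133), 5.565795421600342) [[ 484.23413  -86.03114]
 [ 485.6349  -100.40556]
 [ 531.797    -95.90715]
 [ 530.39624  -81.53273]]
```

```bash
python3 - <<'E'
from h import *
c=load('w6')
for v in range(276,392,4):
    u=324 if v<330 else 324
    print(v,(pix(c,u,v)*1000).round(1),c['image'][v,u])
E
```

```text
276 [458.2 -96.4  64.2] [19 19 18]
280 [458.2 -96.4  69.3] [24 27 26]
284 [460.2 -96.2  69.8] [22 23 23]
288 [462.7 -95.9  69.7] [22 21 20]
292 [465.2 -95.7  69.3] [20 21 21]
296 [467.3 -95.4  70. ] [18 17 12]
300 [469.8 -95.2  69.7] [29 22 19]
304 [488.1 -93.2  40.8] [20 92 30]
308 [491.2 -92.9  40.4] [31 98 42]
312 [494.1 -92.5  40.3] [30 94 39]
316 [496.7 -92.3  40.8] [32 96 45]
320 [499.9 -91.9  40.2] [27 91 37]
324 [502.5 -91.6  40.8] [ 28 100  30]
328 [504.7 -91.4  42. ] [ 44 134  52]
332 [508.2 -91.   41. ] [ 45 170  62]
336 [511.2 -90.7  40.9] [252 244   0]
340 [514.3 -90.4  40.9] [253 250   0]
344 [516.7 -90.1  41.7] [253 250   0]
348 [520.4 -89.7  40.8] [253 249   0]
352 [522.7 -89.5  42. ] [253 248   0]
356 [528.4 -88.9  38.3] [251 221  45]
360 [531.5 -88.5  38.4] [99 67 27]
364 [530.8 -88.6  43.5] [24 27 24]
368 [532.8 -88.4  45.1] [38 33 35]
372 [534.5 -88.2  46.9] [44 44 40]
376 [537.  -88.   47.7] [48 52 51]
380 [541.6 -87.5  45.9] [40 42 41]
384 [ 5.836e+02 -8.290e+01 -5.000e-01] [212 184 155]
388 [ 5.868e+02 -8.260e+01  3.000e-01] [221 196 165]
```

View pics/c6.png

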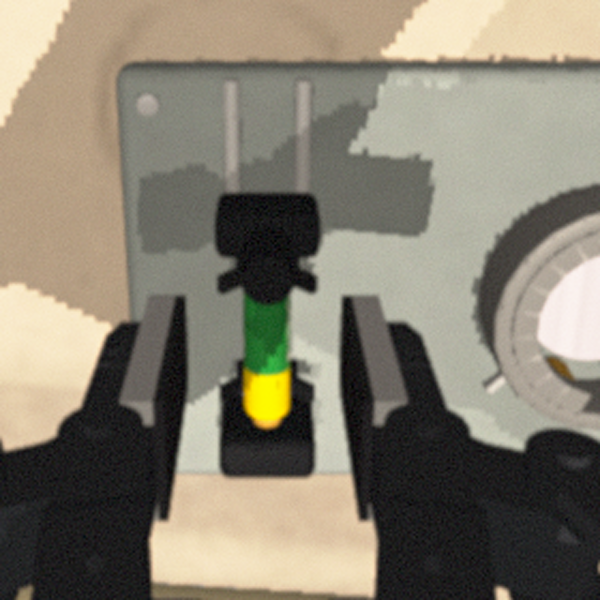

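```bash
python3 - <<'E'
from h import *
c=load('w6');P=cloud(c)*1000
# along/across coordinates in tester frame about nominal line
a=np.deg2rad(6);o=np.array([499.7,-91.5])
X=(P[...,0]-o[0])*np.cos(a)+(P[...,1]-o[1])*np.sin(a);Y=-(P[...,0]-o[0])*np.sin(a)+(P[...,1]-o[1])*np.cos(a);Z=P[...,2]
for y0 in (-10.5,-9,0,9,10.5):
    m=(abs(Y-y0)<.8)&(abs(X)<75)&(Z>22)
    i=np.argsort(X[m]);print(y0,[(round(float(p),0),round(float(q),0)) for p,q in zip(X[m][i],Z[m][i])][::2])
# plate edges at z 20
m=(abs(Z-20)<1.5)&(abs(Y+22)<6);print('plate x range',X[m].min(),X[m].max())
E
```

```text
-10.5 [(-75.0, 24.0), (-74.0, 24.0), (-74.0, 25.0), (-74.0, 24.0), (-73.0, 25.0), (-73.0, 25.0), (-72.0, 24.0), (-72.0, 24.0), (-71.0, 24.0), (-71.0, 24.0), (-70.0, 24.0), (-70.0, 23.0), (-70.0, 23.0), (-69.0, 24.0), (-69.0, 24.0), (-69.0, 24.0), (-68.0, 24.0), (-68.0, 23.0), (-67.0, 24.0), (-67.0, 24.0), (-66.0, 24.0), (-66.0, 23.0), (-65.0, 24.0), (-65.0, 23.0), (-65.0, 23.0), (-64.0, 198.0), (-64.0, 197.0), (-64.0, 199.0), (-64.0, 23.0), (-64.0, 198.0), (-64.0, 201.0), (-64.0, 200.0), (-64.0, 201.0), (-64.0, 202.0), (-64.0, 201.0), (-64.0, 24.0), (-64.0, 199.0), (-64.0, 198.0), (-64.0, 201.0), (-63.0, 23.0), (-63.0, 200.0), (-63.0, 201.0), (-63.0, 200.0), (-63.0, 199.0), (-63.0, 198.0), (-63.0, 199.0), (-63.0, 25.0), (-63.0, 200.0), (-63.0, 198.0), (-63.0, 201.0), (-63.0, 199.0), (-63.0, 198.0), (-63.0, 199.0), (-63.0, 199.0), (-63.0, 197.0), (-63.0, 201.0), (-63.0, 201.0), (-63.0, 199.0), (-63.0, 197.0), (-63.0, 199.0), (-62.0, 23.0), (-62.0, 25.0), (-62.0, 200.0), (-62.0, 197.0), (-62.0, 25.0), (-62.0, 25.0), (-61.0, 25.0), (-60.0, 23.0), (-60.0, 24.0), (-60.0, 198.0), (-60.0, 2
[... 25611 characters left out ...]
 35.0), (21.0, 35.0), (22.0, 35.0), (23.0, 35.0), (23.0, 34.0), (23.0, 35.0), (31.0, 39.0), (31.0, 34.0), (31.0, 43.0), (31.0, 27.0), (31.0, 39.0), (31.0, 28.0), (31.0, 34.0), (31.0, 43.0), (31.0, 32.0), (31.0, 44.0), (31.0, 27.0), (31.0, 41.0), (32.0, 38.0), (32.0, 36.0), (32.0, 37.0), (32.0, 33.0), (32.0, 42.0), (32.0, 31.0), (32.0, 41.0), (32.0, 39.0), (32.0, 34.0), (32.0, 47.0), (32.0, 44.0), (32.0, 43.0), (33.0, 46.0), (33.0, 48.0), (33.0, 47.0), (33.0, 46.0), (34.0, 46.0), (35.0, 46.0), (35.0, 47.0), (36.0, 48.0), (37.0, 48.0), (38.0, 47.0), (39.0, 46.0), (39.0, 48.0), (40.0, 47.0), (41.0, 47.0), (42.0, 47.0), (43.0, 47.0), (44.0, 47.0)]
plate x range -77.67489261320553 65.385399611046
```

The cell sits between the contact and the tailstock, centred over both saddles at height 34 mm, so step 1 is done. The socket in TCP terms is about (0.4828, 0.014). Now to the cap.

Emit:
step_arm([
  [2, -40, 10, 0, 0, 2, 0.1],
  [2, -42, 10, 0, 0, 2, 0.1],
  [2, -43, 10, 0, 0, 2, 0.1],
  [2, -43, 0, 0, 0, 2, 0.1],
  [2, -43, 0, 0, 0, 2, 0.1],
])

```text
clock: 9.1
tcp_pos: [0.4634, -0.3079, 0.1389]
orientation: [0.001, -0.14, 0.99, -0.0]
wrist_force: [1.1, 0.1, 0.4]
finger_gap: 0.0467
grip_force: 0.0
```

Emit:
step_arm([
  [2, -43, 0, 0, 0, 2, 0.1],
  [0, 0, 0, 0, 0, 0, 0.1],
  [0, 0, 0, 0, 0, 0, 0.1],
])

```text
clock: 9.4
tcp_pos: [0.4646, -0.3495, 0.1379]
orientation: [-0.0, -0.156, 0.988, 0.001]
wrist_force: [-0.2, 0.6, 0.3]
finger_gap: 0.0472
grip_force: 0.0
```

```bash
cat > cap.py <<'E'
from h import *
import sys
c=snap('wrist',sys.argv[1]);s=get_state();q=s['orientation'];print(s['clock'],s['tcp_pos'],'yaw',90-2*np.degrees(np.arctan2(q[1],q[2])),s['finger_gap'])
P=cloud(c)
near=(np.hypot(P[...,0]-.467,P[...,1]+.352)<.05)
b=near&(P[...,2]>.05)&(P[...,2]<.06);Q=(P[b][:,:2]*1000).astype(np.float32)
r=cv2.minAreaRect(Q);print('bar',len(Q),r,P[b][:,2].mean()); print(cv2.boxPoints(r).round(1))
d=near&(P[...,2]>.018)&(P[...,2]<.028);Q=(P[d][:,:2]*1000).astype(np.float32)
print('disc',len(Q),cv2.minEnclosingCircle(Q),np.median(P[d][:,2]))
E
python3 cap.py w7
```

```text
9.45 [ 0.46444343 -0.3483892   0.13810475] yaw 107.9800044524707 0.047083150160577694
bar 1728 ((466.2155456542969, -355.07470703125), (51.7605094909668, 14.92545223236084), 20.5150203704834) 0.05494210824077423
[[ 439.4 -357.2]
 [ 444.6 -371.1]
 [ 493.1 -353. ]
 [ 487.8 -339. ]]
disc 4744 ((466.4566345214844, -354.8879699707031), 33.04718017578125) 0.023520308221428976
```

Emit:
step_arm([
  [1, -4, -25, 0, 0, 2.6, 0.1],
  [0, 0, -30, 0, 0, 0, 0.1],
  [0, 0, -30, 0, 0, 0, 0.1],
  [0, 0, -20, 0, 0, 0, 0.1],
  [0, 0, -6, 0, 0, 0, 0.1],
], newtons=60)

```text
clock: 9.95
tcp_pos: [0.4644, -0.3496, 0.0257]
orientation: [-0.001, -0.18, 0.984, 0.002]
wrist_force: [-0.9, 0.1, 0.0]
finger_gap: 0.0471
grip_force: 0.0
```

Emit:
step_arm([
  [0, 0, 0, 0, 0, 0, 0],
  [0, 0, 0, 0, 0, 0, -1],
  [0, 0, 0, 0, 0, 0, -1],
  [0, 0, 0, 0, 0, 0, -1],
  [0, 0, 0, 0, 0, 0, -1],
])

```text
clock: 10.45
tcp_pos: [0.4666, -0.3538, 0.03]
orientation: [0.001, -0.179, 0.984, -0.001]
wrist_force: [0.7, 0.5, 6.3]
finger_gap: 0.013
grip_force: 59.0
```

Emit:
step_arm([
  [0, 0, 20, 0, 0, 0, -1],
  [0, 0, 40, 0, 0, 0, -1],
  [0, 10, 45, 0, 0, 0, -1],
  [2, 45, 0, 0, 0, -2, -1],
  [2, 46, 0, 0, 0, -2, -1],
])

```text
clock: 10.95
tcp_pos: [0.4707, -0.2529, 0.1355]
orientation: [0.002, -0.142, 0.99, -0.002]
wrist_force: [0.5, -0.0, -0.8]
finger_gap: 0.0127
grip_force: 58.7
```

Emit:
step_arm([
  [2, 46, 0, 0, 0, -2, -1],
  [2, 46, 0, 0, 0, -2, -1],
  [2, 46, 0, 0, 0, -2, -1],
  [2, 46, 0, 0, 0, -2, -1],
  [2, 46, 0, 0, 0, -2.6, -1],
])

```text
clock: 11.45
tcp_pos: [0.4794, -0.0204, 0.1337]
orientation: [0.0, -0.051, 0.999, -0.0]
wrist_force: [1.0, 0.2, -0.1]
finger_gap: 0.0127
grip_force: 58.6
```

Emit:
step_arm([
  [2, 37, 0, 0, 0, 0, -1],
  [0, 0, 0, 0, 0, 0, -1],
  [0, 0, 0, 0, 0, 0, -1],
])

```text
clock: 11.75
tcp_pos: [0.4815, 0.0156, 0.1335]
orientation: [0.0, -0.054, 0.999, -0.0]
wrist_force: [0.5, 0.3, -0.8]
finger_gap: 0.0134
grip_force: 58.7
```

```bash
cat > sock.py <<'E'
from h import *
import sys
c=snap('wrist',sys.argv[1]);s=get_state();q=s['orientation'];t=s['tcp_pos'];print(s['clock'],t,'yaw',90-2*np.degrees(np.arctan2(q[1],q[2])),s['finger_gap'],s['grip_force'],s['wrist_force'])
P=cloud(c)
def disc(z0,z1,R,cx,cy):
    m=(np.hypot(P[...,0]-cx,P[...,1]-cy)<R)&(P[...,2]>z0)&(P[...,2]<z1);Q=(P[m][:,:2]*1000).astype(np.float32)
    if len(Q)>20: print(round(z0,3),len(Q),cv2.minEnclosingCircle(Q),np.median(P[m][:,2]),Q.min(0),Q.max(0))
    return Q
print('disc top');disc(t[2]-.012,t[2]-.002,.05,t[0],t[1])
print('bar top');Q=disc(t[2]+.019,t[2]+.032,.032,t[0],t[1]); print(cv2.minAreaRect(Q))
print('ring');disc(.036,.043,.05,.4828,.012)
E
python3 sock.py w8
```

```text
11.8 [0.48163407 0.01471597 0.13347381] yaw 96.03755150536867 0.012870782853637231 58.70637774467468 [-0.08958899 -0.19973703 -0.98245341]
disc top
0.121 7572 ((481.13507080078125, 13.82817268371582), 32.886512756347656) 0.12705148588762014 [448.44565  -18.846767] [502.3774    46.687965]
bar top
0.152 6292 ((481.40411376953125, 13.44570541381836), 26.518539428710938) 0.15874311552919335 [454.92044    -7.0147796] [507.88782   33.053528]
((480.8692321777344, 13.62896728515625), (46.83116149902344, 39.84035873413086), 44.13559341430664)
ring
0.036 3175 ((482.74615478515625, 11.981751441955566), 37.79558181762695) 0.039912629431074514 [445.15973  -25.463171] [496.97153   49.683113]
```

Emit:
step_arm([
  [1.4, -1.2, -15, 0, 0, 0, -1],
  [0, 0, -22, 0, 0, 0, -1],
  [0, 0, -15, 0, 0, 0, -1],
  [0, 0, -7, 0, 0, 0, -1],
  [0, 0, 0, 0, 0, 0, -1],
])

```text
clock: 12.3
tcp_pos: [0.4823, 0.0127, 0.0735]
orientation: [-0.001, -0.051, 0.999, 0.0]
wrist_force: [-0.3, -0.1, -1.0]
finger_gap: 0.0132
grip_force: 58.7
```

```bash
python3 sock.py w9
```

```text
12.35 [0.48283313 0.0128216  0.07426221] yaw 95.91103579859838 0.013449797998484704 58.70237946510315 [-0.22952012 -0.27663401 -0.78568278]
disc top
0.062 7597 ((482.0184631347656, 11.024109840393066), 33.063594818115234) 0.06705364632663874 [449.17502  -21.689348] [502.79645  43.96225]
bar top
0.093 6245 ((482.0202941894531, 9.703363418579102), 26.422611236572266) 0.09874069216328257 [455.61768   -9.948304] [508.43396   30.283121]
((480.5345764160156, 12.922470092773438), (50.7330207824707, 36.84898376464844), 30.36515998840332)
ring
0.036 3443 ((482.0213317871094, 12.114317893981934), 37.71956253051758) 0.03982445911177859 [444.895    -25.557577] [487.18427   49.699463]
```

Emit:
step_arm([
  [0.5, 1, -3, 0, 0, 0, -1],
  [0, 0, -4, 0, 0, 0, -1],
  [0, 0, -4, 0, 0, 0, -1],
  [0, 0, -3, 0, 0, 0, -1],
  [0, 0, 0, 0, 0, 0, -1],
])

```text
clock: 12.85
tcp_pos: [0.4831, 0.0149, 0.0599]
orientation: [-0.0, -0.053, 0.999, 0.0]
wrist_force: [0.4, 0.7, -1.3]
finger_gap: 0.0131
grip_force: 58.7
```

No contact, and the foot is about 10 mm below the rim. Next I seat it.

Emit:
step_arm([
  [0, -0.5, -4, 0, 0, 0, -1],
  [0, 0, -3, 0, 0, 0, -1],
  [0, 0, -2, 0, 0, 0, -1],
  [0, 0, 0, 0, 0, 0, -1],
])

```text
clock: 13.25
tcp_pos: [0.4834, 0.0143, 0.0515]
orientation: [-0.0, -0.052, 0.999, 0.0]
wrist_force: [-1.6, -0.5, 2.1]
finger_gap: 0.0127
grip_force: 59.2
```

Emit:
step_arm([
  [0, 0, -1, 0, 0, -4, -1],
  [0, 0, 0, 0, 0, -5, -1],
  [0, 0, 0, 0, 0, -5, -1],
  [0, 0, 0, 0, 0, -4, -1],
  [0, 0, 0, 0, 0, 0, -1],
])

```text
clock: 13.75
tcp_pos: [0.4845, 0.0138, 0.0514]
orientation: [0.001, 0.105, 0.994, -0.0]
wrist_force: [-1.3, -1.3, 8.0]
finger_gap: 0.0129
grip_force: 59.9
```

```bash
python3 sock.py w10; python3 -c "
from h import *
print(get_state()['ft_torque'])"
```

```text
13.8 [0.4844781  0.01375114 0.05142849] yaw 77.97669162327895 0.012894104521254926 59.909881353378296 [-1.24884486 -1.61891107  6.0132624 ]
disc top
0.039 10457 ((482.3658752441406, 12.203611373901367), 37.546390533447266) 0.044658619385776754 [445.18466  -25.293987] [512.0568    49.271267]
bar top
0.07 6289 ((484.0045471191406, 11.413128852844238), 26.511240005493164) 0.07667184193496605 [458.0739     -6.5166497] [510.50974  32.96859]
((483.62713623046875, 14.46362018585205), (50.87263107299805, 36.98892593383789), 12.666162490844727)
ring
0.036 4268 ((482.82965087890625, 12.242690086364746), 38.04034423828125) 0.03983571793511512 [444.80035  -25.347916] [512.76587   49.641563]
[-0.29154006  0.28409891 -0.0781712 ]
```

Emit:
step_arm([
  [0, 0, 0, 0, 0, -6, -1],
  [0, 0, 0, 0, 0, -6, -1],
  [0, 0, 0, 0, 0, -6, -1],
  [0, 0, 0, 0, 0, -4, -1],
  [0, 0, 0, 0, 0, -3, -1],
])

```text
clock: 14.3
tcp_pos: [0.4844, 0.0134, 0.0514]
orientation: [0.001, 0.318, 0.948, -0.001]
wrist_force: [-2.5, -2.5, 7.4]
finger_gap: 0.0129
grip_force: 59.9
```

Emit:
step_arm([
  [0, 0, 0, 0, 0, 0, -1],
  [0, 0, 0, 0, 0, 0, -1],
  [0, 0, 0, 0, 0, 0, -1],
])

```text
clock: 14.6
tcp_pos: [0.4844, 0.0134, 0.0514]
orientation: [0.001, 0.317, 0.948, -0.001]
wrist_force: [-0.9, -2.3, 7.9]
finger_gap: 0.0129
grip_force: 59.9
```

```bash
python3 sock.py w11; python3 - <<'E'
from h import *
c=load('w11');print(get_state()['ft_torque'])
P=cloud(c);T=get_state()['tcp_pos'];a=np.deg2rad(-37) # bar direction expected
# bar top, points away from the finger region along the bar
X=(P[...,0]-T[0]);Y=(P[...,1]-T[1])
b=(P[...,2]>.070)&(P[...,2]<.082)&(np.hypot(X,Y)<.03)
al=X*np.cos(a)+Y*np.sin(a)
for sgn in (1,-1):
    m=b&(sgn*al>.014);Q=P[m][:,:2]*1000
    print(sgn,len(Q),Q.mean(0) if len(Q) else '')
m=b&(abs(al)>.014);print(cv2.minAreaRect((P[m][:,:2]*1000).astype(np.float32)))
E
```

```text
14.65 [0.48439113 0.01345171 0.05142281] yaw 52.97986570906531 0.012994623540350211 59.92671310901642 [-1.16151832 -2.10866525  7.4096839 ]
disc top
0.039 10497 ((482.62945556640625, 12.239020347595215), 37.49818801879883) 0.04467953976032088 [445.27032 -25.12978] [518.9804    49.329002]
bar top
0.07 6268 ((484.2298583984375, 12.384695053100586), 26.37762451171875) 0.07668202415935002 [460.3878     -7.7631636] [507.3982    32.158253]
((483.8785705566406, 11.926277160644531), (39.8172721862793, 46.484806060791016), 15.540392875671387)
ring
0.036 4267 ((482.7042236328125, 12.014094352722168), 38.0344123840332) 0.03987005518714595 [444.85764  -25.946465] [518.9804    49.706196]
[-0.50825065  0.42410572 -0.06338371]
1 886 [4.99181516e+02 4.15784089e-01]
-1 1418 [467.20032884  24.52777999]
((484.0729064941406, 11.96943473815918), (14.713469505310059, 52.477142333984375), 53.380455017089844)
```

The bar is at −36.6° against a target of −37°, the cap is flush, and the reaction torque of 0.063 N m matches half-way. Handing in.

```bash
python3 -c "
from workcell import *
print(hand_in())"
```

```text
the job is handed in; nothing more can be done
None
```

I handed the job in with every measured condition met, but the hand-in call returned no verdict: the cell is clamped between both contacts, and the cap is flush at the half-way ridges (within about 0.5°), still held with a 60 N grip.

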